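Rewind the reel box until it runs free, then park its lever

ROBOT

A 6-joint arm with a two-finger parallel gripper is mounted at the origin on a cart in front of the work surface, level with it; the furniture and walls round the work are solid. World frame = base frame: x ahead of the robot, y to its left, z up, the work surface at z = 0. Lengths are in mm, angles in degrees, forces in N, time in s.
With the tool pointing down it reaches from about 300 to 850 mm from the base axis. Payload 4.2 kg.
Tool frame: the origin (TCP) lies between the finger pads; the fingertips stand ahead of it and the grasp point (between the pads) lies 8 mm behind it (env.tip_reach is the x of the fingertips in the tool frame, in mm); x points along the fingers, y is the direction in which the jaws open and shut, and the axes are right-handed (so a half turn about x gives the same grasp; the last joint's range is limited). The gripper opens to 91 mm and grips with 3 to 60 N. Pads are 32 mm wide; open, the fingers measure 118 mm over their backs; the gripper's body (76 mm by 178 mm) begins 60 mm behind the grasp point.
Start: joints at [-69.901, 18.312, 89.639, -0, 72.044, -1.146], TCP at [208.363, -535.939, 192.576] pointing down, gripper open.
Joint ranges: [-177.97, 177.97], [-48.28, 115.42], [12.27, 149.76], [-77.06, 257.06], [2.81, 150.46], [-146.56, 146.56]. Speed limits (degrees/s): [147.25, 147.25, 180, 180, 180, 180].

INTERFACE

Orientations are given as [roll, pitch, yaw] about the fixed x, y, z axes, in that order (R = Rz(yaw) Ry(pitch) Rx(roll)).
In Python, from workcell import env, cams gives the robot as it stands.
- The arm moves only by the tool arm_command, never from a script. Its argument "deltas" is a list of rows, each a list of 3 entries, a list of its own where there are three numbers: the opening, from 0 (shut) to 1 (fully open), then the shift along the world's x, y, z in mm, then the turn about the world's z in rad. A call has 1 to 20 rows; each row is the pose to reach, as a shift and turn from the pose commanded when the call began; what a row does not reach only later rows make up. A row lasts 1/10 s, in which the tool goes at most 50 mm and 8.59 degrees, less where a joint would pass 70% of its speed; a pose out of reach is approached as far as the arm can. A call with a gripper value outside its range is refused whole. The fingers move at their own pace and stop on an object; "grip_force" is the grip in N (left out, the last holds). Time passes only in rows, so rows that repeat a pose let the fingers close. It gives the time, the measured TCP pose, the force and the opening at its end, in the units of the state.
- env.state(): the state, without advancing time (a new reading comes with each control period).
- cams.grab_frame(name): name is "scene" or "side" or "wrist"; returns a dict with "img" (420x560x3 uint8, red, green, blue), "K" (3x3 intrinsics, pixels), "rvec" (rotation vector, rad) and "tvec" (3), from world to camera coordinates, as OpenCV has them. Camera axes: x right, y down, z forward; pixel columns grow to the right and rows downward; lengths in mm; the calibration is good to about 2 mm. A picture is of the moment at which its call begins. There is no depth.
- env.job_done(): hands the job in, once; it reports no verdict.
Trained networks look in a picture, given as the dict that the camera call returned (one of the last four; its "shot" number tells which), for a name from the list of things; names that differ only in an ending like _2 or _b are one class to them, and where a whole thing is asked for, a point or a joint stands for the part that bears it (a point fixed in the world has none). Each returns a list of dicts, best first, with "conf" (0 to 1); they miss things now and then, are a little off and sometimes report something else, mostly with a low value. They report only what shows in the picture. A call takes as long as a camera call.
- cams.silhouettes(picture, name): "region" (420x560 bool, what is visible of it) and "centre" ([column, row] in pixels, amid what is visible of it).
The state is a dict: "time_s": time; "qpos": joint angles; "qvel": joint speeds; "effort": joint torques, N m; "ee_pos": TCP position; "ee_rot": TCP orientation; "force": force on the tool from outside, world axes, zero at the start; "torque": the same for the moment, N m; "gripper_width": finger opening in mm.
Only numpy, scipy, OpenCV 4.12 (cv2) and the standard library are available. Lean on these libraries where they do the work, as an engineer would, in place of code of your own. Each camera call takes 0.05 s, during which the arm holds its last target.

TASK

Finish the rewind on the grey reel box: turn its crank clockwise (seen from above) until the resistance suddenly drops away and the little steel pin in the curved slot under it falls, and stop there, before the pin is lifted again. Only then stand the box's brake lever, which leans away, straight up, and let go of everything. Leave the screw dish, tape roll, half housing and screwdriver where they are.

Things in the scene. Friction and masses are not known exactly. Their poses are not given: they have to be found in the camera images.
- winder: the reel box: closed case with grey body and aluminium top, 130 x 230 x 65 mm (x, y, z), fixed to the bench; origin at the centre of its underside, z up. Its own x points away from the robot when its yaw is 0 (the yaw varies by up to 0.35 rad either way); the crank is on the -y half, the brake lever on the +y half
- crank_axis (a point): point on the crank's upright axis, at the height of the middle of the knob: (0, -45, 116) mm in the winder's frame. The crank's steel arm is 7 mm thick with its top at z = 92 mm and the hub's top is at about z = 98 mm
- crank_knob (a point): middle of the crank's upright black knob, 55 mm from the crank axis: 22 mm thick, 40 mm tall, from z = 94 to 134 mm; it spins freely on the arm, so a gripper holding it can keep its heading while it goes round. At the start it lies on the -x side of the axis
- crank (a joint): angle of the crank, rad, 0 at the start, growing clockwise seen from above; it cannot turn back beyond 0 and ends at 22. Turning it takes about 4 N at the knob at first; after 1.1 to 2.1 turns (hidden, varies) this suddenly drops to below 1 N and the pin falls. Cranked on, it stays light, but after about 0.6 of a turn more the pin is lifted again (turning back by as much lets it fall again)
- tension_pin (a joint): how far the pin has fallen, m: 0 while the crank is stiff, about 0.0115 when the resistance has dropped away; it cannot be pushed down by hand before that
- pin_top (a point): top of the tension pin, a 9 mm thick upright steel pin 47 mm from the crank axis, in a black curved slot in the round plate under the crank; before it falls its top is at z = 79 mm, 11 mm above the plate, and it creeps clockwise along the slot as the crank is turned (0.22 of the crank's angle); fallen, it is flush with the plate
- brake_lever (a joint): lean of the brake lever, rad: 0 straight up, positive leaning to the winder's +x (away from the robot); starts at 0.5 to 0.8, range -0.85 to 0.85; it stays where it is left and takes about 2 N at the ball
- lever_ball (a point): centre of the black ball, 20 mm across, at the top of the brake lever, 65 mm from its pivot; its steel stem is 10 x 6 mm
- lever_pivot (a point): middle of the lever's hinge, (0, 85, 83) mm in the winder's frame; the hinge axis is the winder's y; the bracket reaches up to z = 94 mm
- screw_dish: steel dish of screws, 68 mm across, 18 mm high, beside the box; leave alone
- tape_roll: roll of tape lying flat, 71 mm across, 24 mm high; leave alone
- half_shell: green moulded half housing, 27 x 74 x 13 mm; leave alone
- driver_2: small screwdriver, 164 mm long, lying behind the box; leave alone

How it is judged (in metres and radians):
On the way, in this order (a step that is already met when the one before it is completed fails the run):
1. the crank is turned until its resistance drops away and the pin falls (value of joint tension_pin above 0.008 m), for 0.2 s.
2. the brake lever stands upright (value of joint brake_lever between -0.15 and 0.15 rad and value of joint tension_pin above 0.008 m), for 0.2 s.
At the end, for the whole second after the job is handed in: The pin has fallen by more than 8 mm and has not been lifted again by cranking on, the brake lever stands upright within 0.15 rad (about 9 degrees), and crank and lever are at rest (all of step 2 and velocity of joint crank between -0.2 and 0.2 rad/s and velocity of joint brake_lever between -0.1 and 0.1 rad/s); the robot touches nothing.
It fails at once if the brake lever is brought nearer than 0.3 rad to upright while the crank is still stiff (pin not fallen) (value of joint brake_lever below 0.3 rad and value of joint tension_pin below 0.004 m).
It fails at once if the screw dish is moved by more than 30 mm (distance of screw_dish from where it was at the start of the episode above 0.03 m).
It fails at once if the tape roll is moved by more than 30 mm (distance of tape_roll from where it was at the start of the episode above 0.03 m).
It fails at once if the half shell is moved by more than 30 mm (distance of half_shell from where it was at the start of the episode above 0.03 m).
It fails at once if the driver is moved by more than 30 mm (distance of driver_2 from where it was at the start of the episode above 0.03 m).
It also fails if it takes over 72 s, if anything falls off the work surface, if the arm or the gripper's body presses on something with over 40 N, if the wrist force passes 120 N, or if a joint passes its speed limit or range.

## Working session

There is one attempt and no reset: what is moved stays moved. The work goes in short steps, Python scripts to look and compute and a tool call to move; the robot and the scene stay as the last step left them, time stands still between calls to the robot, and variables do not carry over. Pictures are saved under pics/ and viewed, and the job is handed in when it is done.

Besides the shell and the picture viewer there is one more tool, called by a JSON object that holds its "api" and its "payload". arm_command: Moves the arm, as the interface text tells. Its arguments: {"type":"object","properties":{"deltas":{"type":"array","items":{"type":"array"}},"grip_force":{"type":"number"}},"required":["deltas"]}

```bash
mkdir -p pics; ls; python3 - <<'E'
from workcell import env,cams
import cv2
print(env.state(), env.tip_reach)
for n in ["scene","side","wrist"]:
    f=cams.grab_frame(n); cv2.imwrite(f"pics/{n}0.png",f["img"][:,:,::-1]); print(n,f["K"],f["rvec"],f["tvec"])
    for k in ["winder","crank_knob","lever_ball","pin_top"]:
        r=cams.silhouettes(f,k)
        print(k,[(round(x["conf"],2),x["centre"],int(x["region"].sum())) for x in r])
E
```

```text
pics
{'time_s': 0.0, 'qpos': array([-6.99016347e+01,  1.83522837e+01,  8.97053218e+01, -1.34861725e-03,
        7.20415872e+01, -1.14632569e+00]), 'qvel': array([ 0.07054687,  0.02348721,  0.03852118, -0.12867957,  0.03272468,
        0.01567621]), 'effort': array([-1.10987126e-03, -4.12462807e+01, -2.31974065e+01,  7.22593954e-02,
        4.55880084e-02, -1.45615868e-04]), 'ee_pos': array([ 208.16279886, -535.43919532,  191.72119438]), 'ee_rot': array([-90.40574646,  89.90079894, 110.83936143]), 'force': array([-0.18956364,  0.04125829, -0.18382595]), 'torque': array([ 0.05555754, -0.03881071, -0.02066019]), 'gripper_width': 91.10447388322396} 11.0
scene [[500.18451592   0.         274.06355222]
 [  0.         500.18451592 217.63302689]
 [  0.           0.           1.        ]] [ 1.19240742 -2.37074623  0.91652662] [ 346.26238091  412.48233986 1019.39760324]
winder [(0.82, [354.9, 214.7], 4003)]
crank_knob [(0.56, [385.1, 190.9], 82)]
lever_ball [(0.46, [334.0, 203.6], 151)]
pin_top []
side [[393.4521733    0.         280.51678835]
 [  0.         393.4521733  212.41492134]
 [  0.           0.           1.        ]] [ 2.17671815  0.06270893 -0.04376221] [-563.04326805   69.08634228 1108.74193778]
winder [(0.88, [251.9, 299.8], 5854)]
crank_knob [(0.63, [226.7, 287.1], 204)]
lever_ball [(0.52, [252.8, 235.3], 156)]
pin_top []
wrist [[309.14262358   0.         280.05986752]
 [  0.         309.14262358 210.1818818 ]
 [  0.           0.           1.        ]] [-2.40108778  1.63971779  0.2273105 ] [-573.62180543  -31.40386095  391.57249396]
winder []
crank_knob []
lever_ball []
pin_top []
```

View pics/scene0.png

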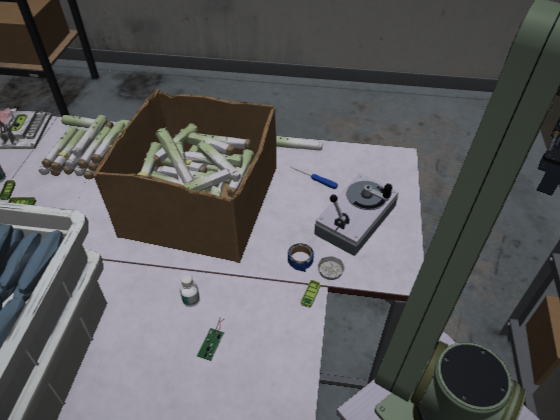

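View pics/side0.png

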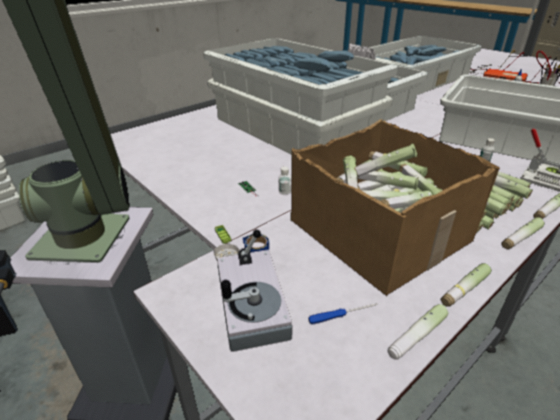

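```bash
cat > h.py <<'E'
import numpy as np, cv2
def tri(fa,pa,fb,pb):
    P=[]
    for f in (fa,fb):
        R,_=cv2.Rodrigues(np.array(f["rvec"],float)); P.append(f["K"]@np.c_[R,np.array(f["tvec"]).reshape(3)])
    X=cv2.triangulatePoints(P[0],P[1],np.array(pa,float).reshape(2,1),np.array(pb,float).reshape(2,1))
    return (X[:3]/X[3]).ravel()
def proj(f,pts):
    return cv2.projectPoints(np.array(pts,float).reshape(-1,3),np.array(f["rvec"],float),np.array(f["tvec"],float),f["K"],None)[0].reshape(-1,2)
def ray(f,p,z):
    R,_=cv2.Rodrigues(np.array(f["rvec"],float)); t=np.array(f["tvec"]).reshape(3)
    C=-R.T@t; d=R.T@np.linalg.inv(f["K"])@np.array([p[0],p[1],1.]); return C+d*(z-C[2])/d[2]
E
python3 - <<'E'
from workcell import env,cams
from h import *
a=cams.grab_frame("scene");b=cams.grab_frame("side")
for k in ["winder","crank_knob","lever_ball"]:
    ra=cams.silhouettes(a,k);rb=cams.silhouettes(b,k)
    if ra and rb:
        X=tri(a,ra[0]["centre"],b,rb[0]["centre"]);print(k,X,proj(a,X)-ra[0]["centre"],proj(b,X)-rb[0]["centre"])
    for n,f,r in (("scene",a,ra),("side",b,rb)):
        if r: ys,xs=np.where(r[0]["region"]);print(n,xs.min(),xs.max(),ys.min(),ys.max())
for n,f in (("scene",a),("side",b)):
    cv2.imwrite(f"pics/{n}_z.png",cv2.resize((f["img"][150:290,270:450] if n=="scene" else f["img"][210:370,150:340])[:,:,::-1],None,fx=4 if n=="scene" else 3.7,fy=4 if n=="scene" else 3.7,interpolation=cv2.INTER_CUBIC))
E
```

```text
winder [ 515.38280426 -229.19534576   21.06893426] [[-0.39505082 -0.23112105]] [[-0.82200195  0.3765112 ]]
scene 315 398 174 255
side 217 292 229 351
side 220 231 279 299
lever_ball [ 512.84236291 -140.96876126  124.12748204] [[0.17269244 0.11429297]] [[ 0.33131775 -0.17059712]]
scene 330 345 194 222
side 242 260 230 253
```

View pics/scene_z.png

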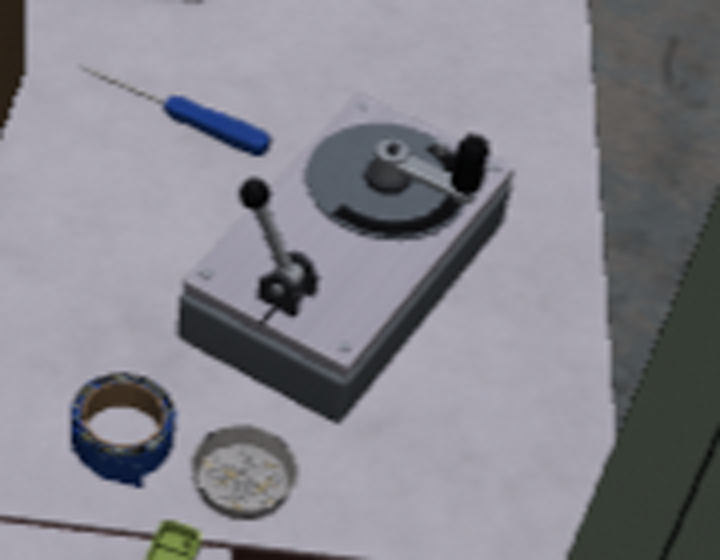

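View pics/side_z.png

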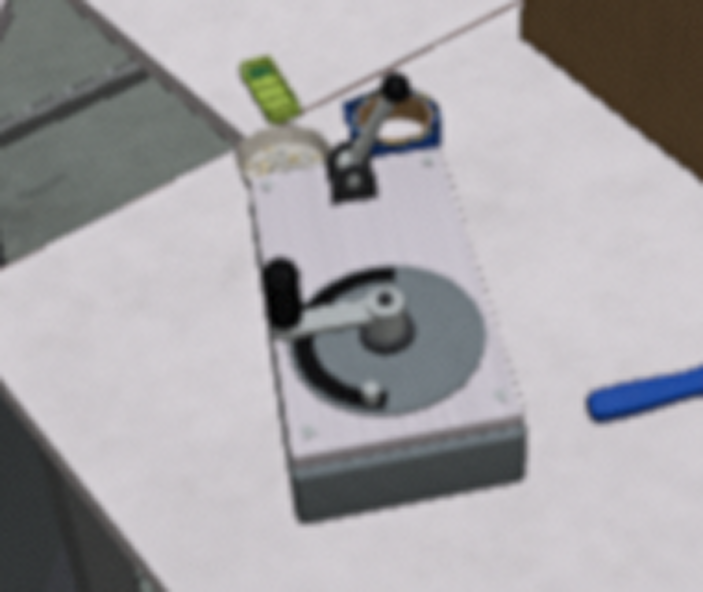

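```bash
python3 - <<'E'
from workcell import env,cams
from h import *
from scipy.optimize import least_squares
a=cams.grab_frame("scene");b=cams.grab_frame("side")
S=lambda u,v:(270+(u+.5)/4-.5,150+(v+.5)/4-.5); D=lambda u,v:(150+(u+.5)/3.7-.5,210+(v+.5)/3.7-.5)
pts=[(a,S(393,150),(0,-45,98)),(a,S(338,420),(-65,115,0)),(a,S(345,368),(-65,115,65)),(a,S(183,282),(65,115,65)),(a,S(180,338),(65,115,0)),(a,S(512,172),(-65,-115,65)),
(b,D(385,298),(0,-45,98)),(b,D(292,462),(-65,-115,65)),(b,D(300,522),(-65,-115,0)),(b,D(525,418),(65,-115,65)),(b,D(525,480),(65,-115,0))]
def W(p,X):
    c,s=np.cos(p[2]),np.sin(p[2]);X=np.array(X,float);return np.array([p[0]+c*X[0]-s*X[1],p[1]+s*X[0]+c*X[1],X[2]])
def res(p): return np.concatenate([proj(f,W(p,X))[0]-uv for f,uv,X in pts])
r=least_squares(res,[515,-230,0],loss="soft_l1",x_scale=[100,100,.3]);p=r.x
print(p,np.degrees(p[2]));print(res(p).reshape(-1,2).round(1))
print("axis",W(p,(0,-45,116)),"pivot",W(p,(0,85,83)))
K=tri(a,S(474,138),b,D(281,268));print("knobtop",K)
L=tri(a,S(254,193),b,D(397,87));print("ball",L,np.linalg.norm(L-W(p,(0,85,83))))
d=L-W(p,(0,85,83));print("lean",np.arctan2(d[0]*np.cos(p[2])+d[1]*np.sin(p[2]),d[2]))
for ang in range(-60,61,15):
    t=np.radians(ang);q=W(p,(-55*np.cos(t),-45+55*np.sin(t),134));print(ang,q.round(1),proj(a,q).round(1),proj(b,q).round(1))
print(S(474,138),D(281,268))
for k in ["screw_dish","tape_roll","half_shell","driver_2"]:
    for f in (a,b):
        q=cams.silhouettes(f,k)
        if q: print(k,ray(f,q[0]["centre"],10).round(0))
E
```

```text
[ 5.13371507e+02 -2.27771157e+02  2.93860006e-01] 16.83693809441575
[[-0.4 -0.9]
 [-0.2  3.5]
 [ 0.9  0.6]
 [-1.8 -0.7]
 [-2.3  1.5]
 [ 1.7 -2.3]
 [-0.2 -0.3]
 [-1.4 -0.5]
 [-0.8  4.2]
 [ 1.4 -1.4]
 [ 1.1  2.7]]
axis [ 526.40570802 -270.84214044  116.        ] pivot [ 488.7513494  -146.41485535   83.        ]
knobtop [ 475.33880793 -288.51176925  134.83192635]
ball [ 519.54763826 -137.87976027  140.2676729 ] 65.58083268071431
lean 0.5088707782914406
-60 [ 513.9 -324.4  134. ] [[387.3 170.7]] [[242.5 296.9]]
-45 [ 500.4 -319.3  134. ] [[389.6 174.2]] [[235.9 294.6]]
-30 [ 488.8 -311.   134. ] [[390.5 177.9]] [[230.5 291.1]]
-15 [ 479.7 -299.9  134. ] [[390.  181.6]] [[226.8 286.7]]
0 [ 473.8 -286.8  134. ] [[388. 185.]] [[224.9 281.7]]
15 [ 471.4 -272.6  134. ] [[384.7 187.8]] [[225.  276.6]]
30 [ 472.9 -258.3  134. ] [[380.3 189.8]] [[227.  271.7]]
45 [ 477.9 -244.9  134. ] [[375.1 190.9]] [[230.6 267.2]]
60 [ 486.3 -233.2  134. ] [[369.5 191. ]] [[235.5 263.5]]
(388.125, 184.125) (225.5810810810811, 282.06756756756755)
screw_dish [427. -64.  10.]
screw_dish [413. -45.  10.]
tape_roll [493. -11.  10.]
tape_roll [509. -18.  10.]
half_shell [405.  30.  10.]
half_shell [392.  26.  10.]
driver_2 [ 676. -258.   10.]
driver_2 [ 669. -254.   10.]
```

```bash
python3 - <<'E'
from workcell import env
import numpy as np
from scipy.spatial.transform import Rotation as Ro
s=env.state();R=Ro.from_euler('xyz',s["ee_rot"],degrees=True).as_matrix()
print(R.round(3),s["time_s"]); y=R[:,1];a=np.degrees(np.arctan2(y[1],y[0]));print(a)
d=(16.84-a+90)%180-90;print("turn",d,np.radians(d))
E
```

```text
[[ 0.     0.362 -0.932]
 [-0.    -0.932 -0.362]
 [-1.     0.     0.   ]] 1.65
-68.75165115719203
turn 85.59165115719202 1.4938561249114153
```

{"api": "arm_command", "payload": {"deltas": [[0.6, [20, 19, 0], 0.1], [0.6, [45, 42, 0], 0.2], [0.6, [72, 67, 0], 0.32], [0.6, [99, 92, 0], 0.45], [0.6, [126, 117, 0], 0.58], [0.6, [150, 140, 0], 0.71], [0.6, [174, 163, 0], 0.84], [0.6, [198, 185, 0], 0.97], [0.6, [220, 206, 0], 1.1], [0.6, [240, 225, 0], 1.23], [0.6, [255, 239, 0], 1.36], [0.6, [262, 246, 0], 1.45], [0.6, [265.6, 249, 0], 1.494], [0.6, [265.6, 249, 0], 1.494], [0.6, [265.6, 249, 0], 1.494]], "grip_force": 25}}

```text
time_s: 3.15
ee_pos: [473.9, -287.0, 192.6]
ee_rot: [-72.8, 90.0, -146.0]
force: [0.7, -0.2, 0.5]
gripper_width: 54.9
```

```bash
python3 - <<'E'
from workcell import env,cams
from h import *
s=env.state();print(s["ee_pos"],s["force"],s["gripper_width"])
f=cams.grab_frame("wrist");print(proj(f,[(474,-287,134),(526.4,-270.8,98),(519.5,-137.9,140)]))
cv2.imwrite("pics/w1.png",f["img"][:,:,::-1])
E
```

```text
[ 473.85808858 -286.99251994  192.55788652] [ 0.70873094 -0.17588798  0.4808739 ] 54.851647032699624
[[279.99586313 218.47754885]
 [337.19295353 207.20986142]
 [401.07952569  48.35971429]]
```

View pics/w1.png

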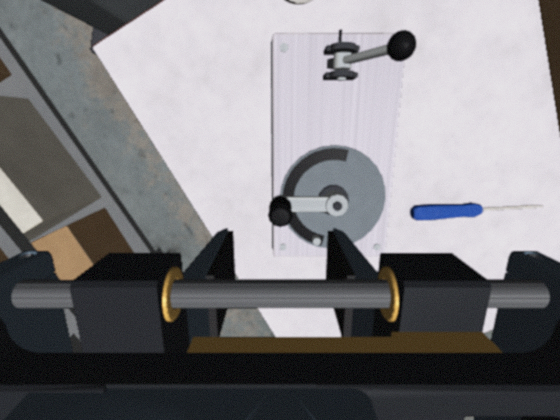

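```bash
python3 - <<'E'
from workcell import env,cams
from h import *
f=cams.grab_frame("wrist")
R,_=cv2.Rodrigues(f["rvec"]);print(R.round(3),(-R.T@f["tvec"]).round(1))
p=[513.37,-227.77,.29386]
def W(X):
    c,s=np.cos(p[2]),np.sin(p[2]);return (p[0]+c*X[0]-s*X[1],p[1]+s*X[0]+c*X[1],X[2])
im=cv2.resize(f["img"][:,:,::-1],None,fx=1,fy=1).copy()
def ring(c,r,z,col):
    t=np.linspace(0,6.283,40);q=proj(f,[W((c[0]+r*np.cos(u),c[1]+r*np.sin(u),z)) for u in t]);cv2.polylines(im,[np.round(q*8).astype(np.int32)],True,col,1,cv2.LINE_AA,3)
q=proj(f,[W((x,y,65)) for x,y in((-65,-115),(65,-115),(65,115),(-65,115))]);cv2.polylines(im,[np.round(q*8).astype(np.int32)],True,(0,0,255),1,cv2.LINE_AA,3)
ring((0,-45),8,98,(0,0,255));ring((-55,-45),11,134,(0,0,255));ring((-55,-45),11,94,(0,255,0))
cv2.imwrite("pics/w2.png",cv2.resize(im[0:270,200:460],None,fx=2.2,fy=2.2,interpolation=cv2.INTER_CUBIC))
E
```

```text
[[ 0.957  0.29  -0.002]
 [ 0.28  -0.922  0.268]
 [ 0.076 -0.257 -0.963]] [ 452.  -213.3  384.8]
```

View pics/w2.png

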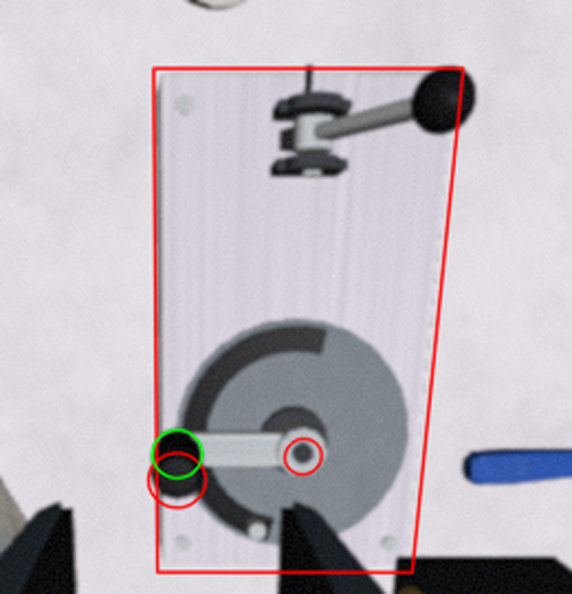

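{"api": "arm_command", "payload": {"deltas": [[0.6, [0, 0, -8], 0], [0.6, [0, 0, -22], 0], [0.6, [0, 0, -38], 0], [0.6, [0, 0, -54], 0], [0.6, [0, 0, -68], 0], [0.6, [0, 0, -77], 0], [0.6, [0, 0, -80], 0], [0.5, [0, 0, -80], 0], [0.4, [0, 0, -80], 0], [0.3, [0, 0, -80], 0], [0.1, [0, 0, -80], 0], [0.1, [0, 0, -80], 0], [0.1, [0, 0, -80], 0], [0.1, [0, 0, -80], 0]], "grip_force": 25}}

```text
time_s: 4.65
ee_pos: [474.0, -287.0, 112.8]
ee_rot: [39.4, 90.0, -33.8]
force: [0.3, -0.0, 1.3]
gripper_width: 9.3
```

```bash
python3 - <<'E'
import numpy as np
p0=196.84
for th in np.arange(0.2,6.5,0.2):
    f=np.radians(p0)-th;print(round(th,1),np.round([55*np.cos(f)-55*np.cos(np.radians(p0)),55*np.sin(f)-55*np.sin(np.radians(p0))],1))
E
```

```text
0.2 [-2.1 10.8]
0.4 [-2.  21.8]
0.6 [ 0.2 32.5]
0.8 [ 4.5 42.6]
1.0 [10.8 51.6]
1.2 [18.7 59.2]
1.4 [28.  65.1]
1.6 [38.3 69. ]
1.8 [49.1 70.8]
2.0 [60.1 70.4]
2.2 [70.7 67.9]
2.4 [80.7 63.2]
2.6 [89.5 56.7]
2.8 [96.9 48.6]
3.0 [102.5  39.1]
3.2 [106.1  28.8]
3.4 [107.6  17.9]
3.6 [106.9   6.9]
3.8 [104.   -3.7]
4.0 [ 99.1 -13.5]
4.2 [ 92.3 -22.1]
4.4 [ 84.  -29.3]
4.6 [ 74.4 -34.6]
4.8 [ 63.9 -37.9]
5.0 [ 53.  -39.1]
5.2 [ 42.1 -38. ]
5.4 [ 31.5 -34.9]
5.6 [ 21.9 -29.7]
5.8 [ 13.4 -22.6]
6.0 [  6.5 -14.1]
6.2 [ 1.5 -4.3]
6.4 [-1.5  6.2]
```

```bash
python3 - <<'E'
from workcell import env,cams
from h import *
s=env.state();print(s["ee_pos"],s["ee_rot"],s["force"],s["gripper_width"])
f=cams.grab_frame("wrist");cv2.imwrite("pics/w3.png",f["img"][:,:,::-1])
f=cams.grab_frame("side");cv2.imwrite("pics/s3.png",cv2.resize(f["img"][160:370,130:340,::-1],None,fx=2.8,fy=2.8,interpolation=cv2.INTER_CUBIC))
print(proj(f,[s["ee_pos"]]))
E
```

```text
[ 474.04730814 -287.02310354  112.82463005] [ 39.35259754  89.97330038 -33.7993528 ] [ 0.34108448 -0.03316145  1.32922246] 9.303484357532707
[[225.98867713 289.49888421]]
```

View pics/w3.png

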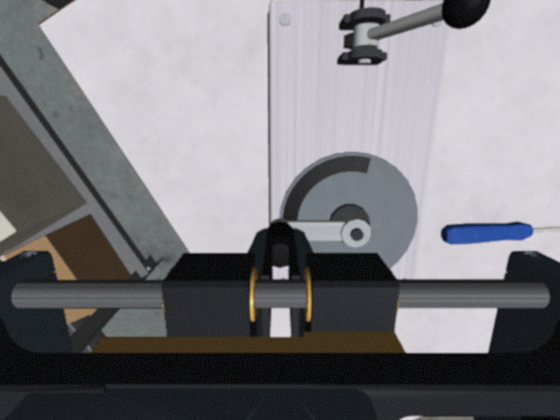

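View pics/s3.png

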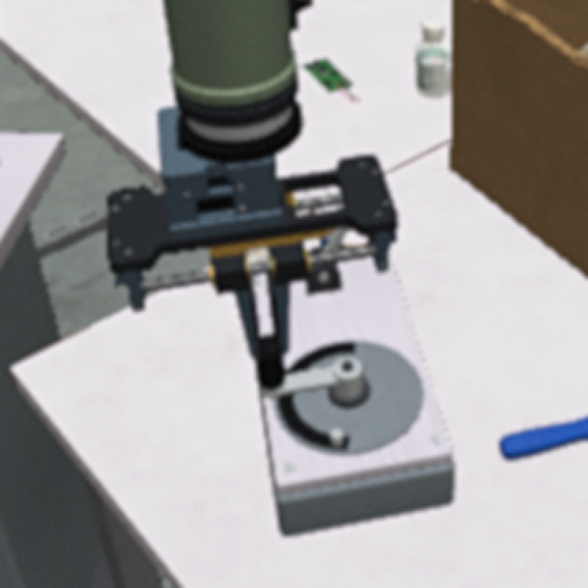

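```bash
python3 - <<'E'
import cv2
from workcell import cams
im=cv2.imread("pics/w3.png");cv2.imwrite("pics/w3z.png",cv2.resize(im[180:360,180:400],None,fx=3.5,fy=3.3,interpolation=cv2.INTER_CUBIC))
from h import *
f=cams.grab_frame("scene");cv2.imwrite("pics/c3z.png",cv2.resize(f["img"][110:260,290:460,::-1],None,fx=4,fy=4,interpolation=cv2.INTER_CUBIC))
E
```

```text
(no output)
```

View pics/w3z.png

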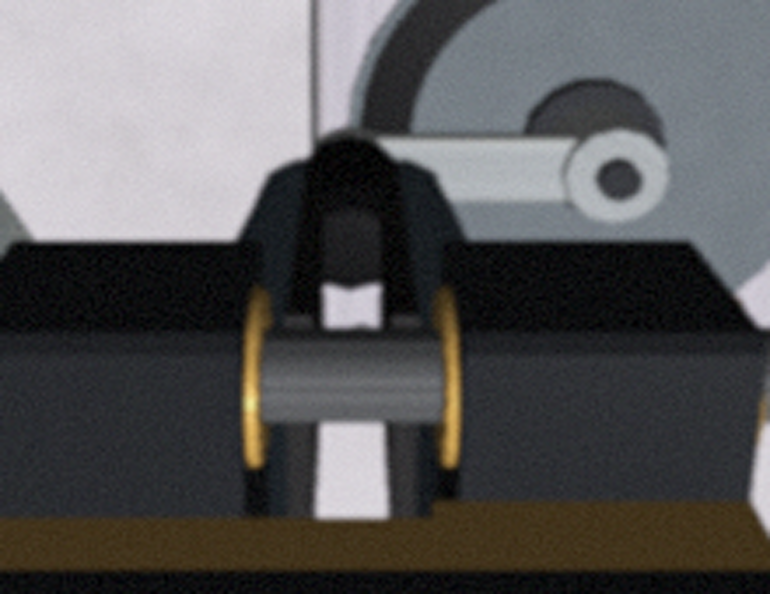

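View pics/c3z.png

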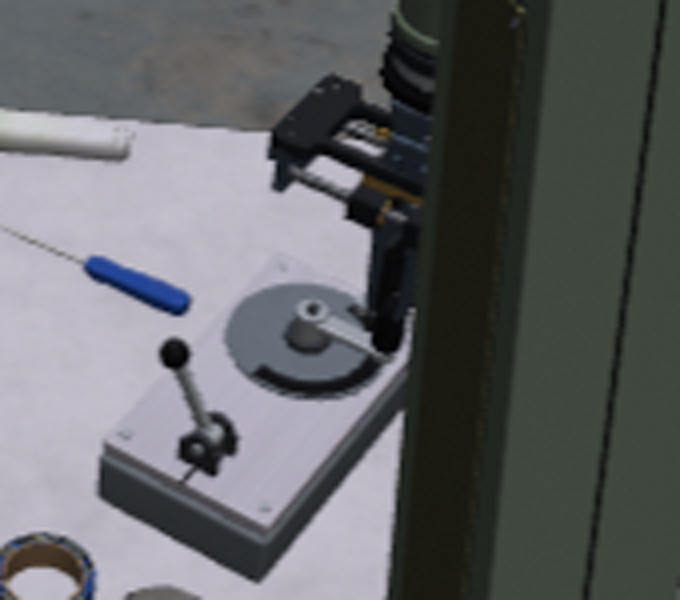

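{"api": "arm_command", "payload": {"deltas": [[0.0, [0, 0, 0], 0], [0.0, [0, 0, 0], 0], [0.0, [0, 0, 0], 0]], "grip_force": 25}}

```text
time_s: 5.1
ee_pos: [474.2, -287.0, 112.8]
ee_rot: [51.1, 90.0, -22.0]
force: [0.2, 0.2, 2.4]
gripper_width: 0.4
```

```bash
python3 - <<'E'
from workcell import env,cams
from h import *
s=env.state();print(s["ee_pos"],s["force"],s["torque"],s["gripper_width"])
f=cams.grab_frame("wrist");im=f["img"][:,:,::-1].copy()
cv2.imwrite("pics/w4z.png",cv2.resize(im[180:360,180:400],None,fx=3.5,fy=3.3,interpolation=cv2.INTER_CUBIC))
print(proj(f,[(474,-287,z) for z in (94,101.8,113,134)]))
u=np.array([np.cos(.29386),np.sin(.29386)]);v=np.array([-u[1],u[0]])
for w in(-16,16):
  q=np.array([474,-287])+w*v;print(w,proj(f,[(q[0],q[1],z) for z in (101.8,134)]))
E
```

```text
[ 474.19652986 -287.04210619  112.7777546 ] [0.19431702 0.15509288 2.35010212] [-0.00029434 -0.12835716 -0.02551843] 0.4090908069697695
[[279.42929873 234.39276825]
 [279.3962246  238.22274442]
 [279.34450632 244.21170851]
 [279.2313102  257.3197922 ]]
-16 [[279.37246994 259.26612272]
 [279.2074032  281.3720852 ]]
16 [[279.42094071 216.32764569]
 [279.25635055 232.12725655]]
```

View pics/w4z.png

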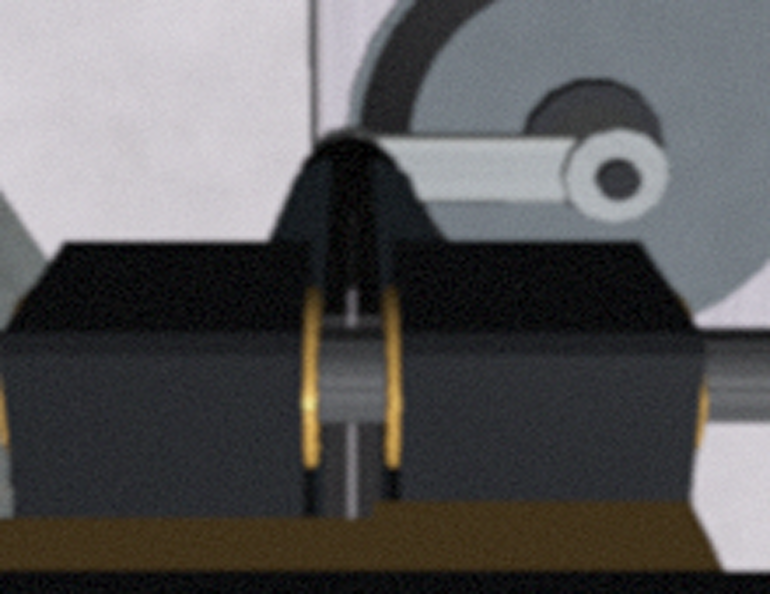

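```bash
python3 - <<'E'
from workcell import env,cams
from h import *
s=env.state();x,y,z=s["ee_pos"]
f=cams.grab_frame("side");g=cams.grab_frame("scene")
for F,(r0,r1,c0,c1),n in((f,(210,320,170,300),"s5"),(g,(130,230,320,450),"c5")):
    im=F["img"][:,:,::-1].copy();k=6
    im=cv2.resize(im[r0:r1,c0:c1],None,fx=k,fy=k,interpolation=cv2.INTER_CUBIC)
    for zz,col in((181,(255,0,0)),(134,(0,0,255)),(101.8,(0,255,0)),(112.8,(0,255,255))):
        p=proj(F,[(x,y,zz)])[0];cv2.circle(im,(int((p[0]-c0+.5)*k),int((p[1]-r0+.5)*k)),4,col,-1)
    cv2.imwrite(f"pics/{n}.png",im)
E
```

```text
(no output)
```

View pics/s5.png

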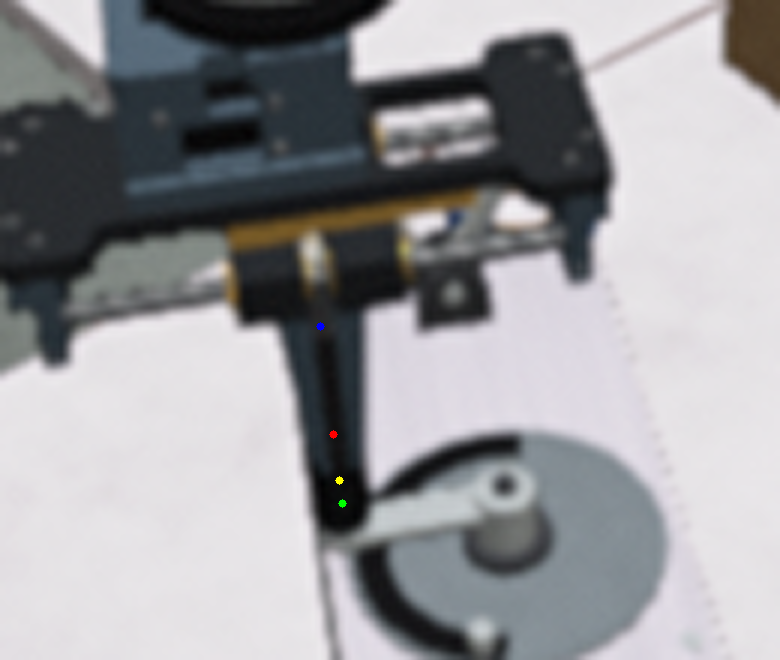

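View pics/c5.png

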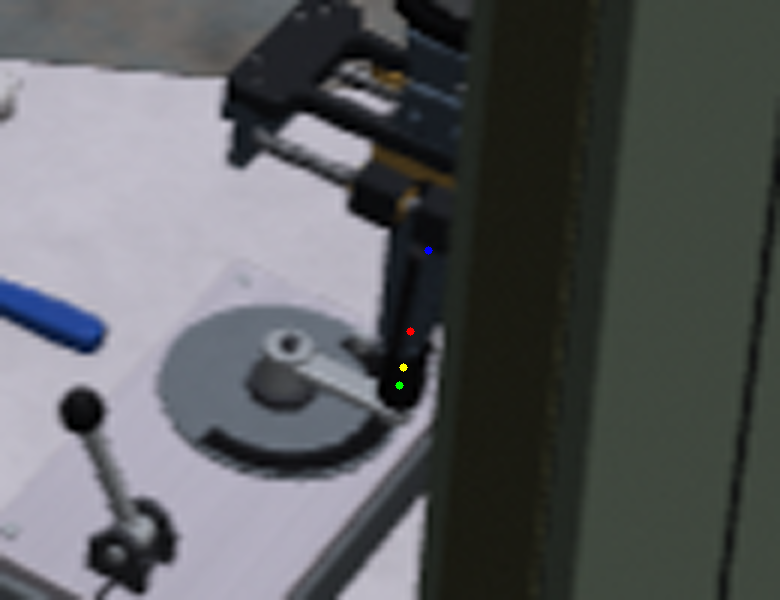

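{"api": "arm_command", "payload": {"deltas": [[0.0, [-1, 4, 0], 0], [0.0, [-2, 8, 0], 0], [0.0, [-2.1, 10.8, 0], 0]]}}

```text
time_s: 5.55
ee_pos: [471.9, -276.2, 112.8]
ee_rot: [12.6, 89.9, -60.6]
force: [-0.0, -2.1, 3.9]
gripper_width: 0.8
```

```bash
python3 - <<'E'
from workcell import env,cams
from h import *
s=env.state();print(s["ee_pos"],s["force"],s["torque"],s["gripper_width"])
f=cams.grab_frame("side");k=6
cv2.imwrite("pics/s6.png",cv2.resize(f["img"][210:320,170:300,::-1],None,fx=k,fy=k,interpolation=cv2.INTER_CUBIC))
f=cams.grab_frame("wrist");im=f["img"][:,:,::-1].copy()
cv2.imwrite("pics/w6z.png",cv2.resize(im[150:330,180:400],None,fx=3.5,fy=3.3,interpolation=cv2.INTER_CUBIC))
E
```

```text
[ 471.89403567 -276.20601539  112.80376912] [-0.00818278 -2.10509725  3.88231494] [-0.45109097 -0.11532249 -0.0037179 ] 0.8292663964397119
```

View pics/s6.png

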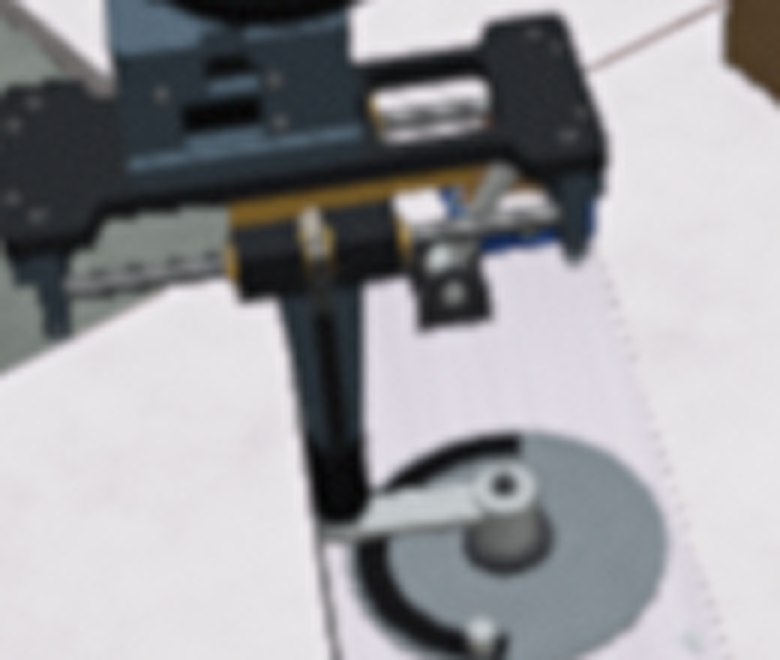

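View pics/w6z.png

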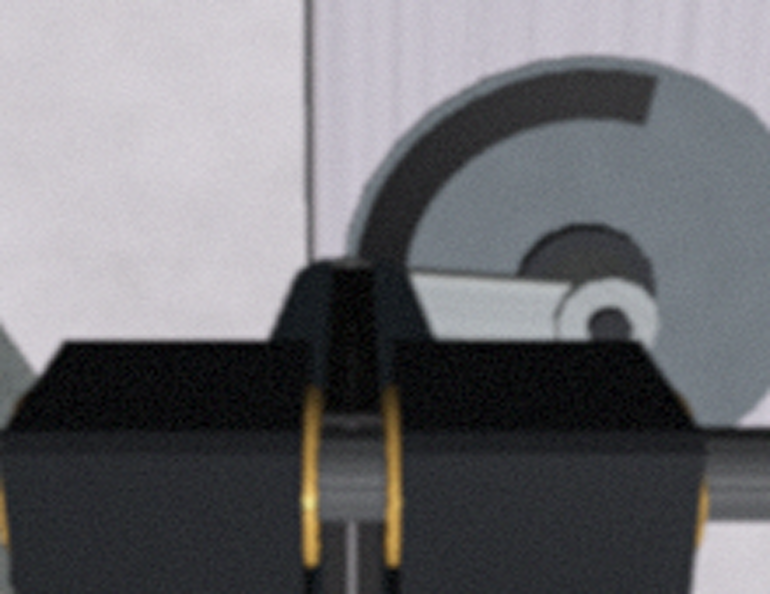

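```bash
python3 - <<'E'
import cv2,numpy as np
im=cv2.imread("pics/w1.png");z=cv2.resize(im[180:300,170:400],None,fx=3.4,fy=3.4,interpolation=cv2.INTER_CUBIC)
z=(255*(z/255.)**.45).astype(np.uint8);cv2.imwrite("pics/w1z.png",z)
for n in("s5","s6","w6z"):
    z=cv2.imread(f"pics/{n}.png");z=(255*(z/255.)**.4).astype(np.uint8);cv2.imwrite(f"pics/{n}g.png",z)
E
```

```text
(no output)
```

View pics/w1z.png

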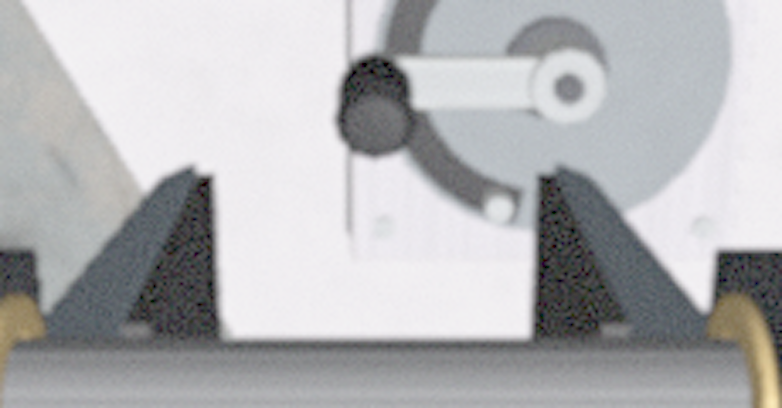

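View pics/s6g.png

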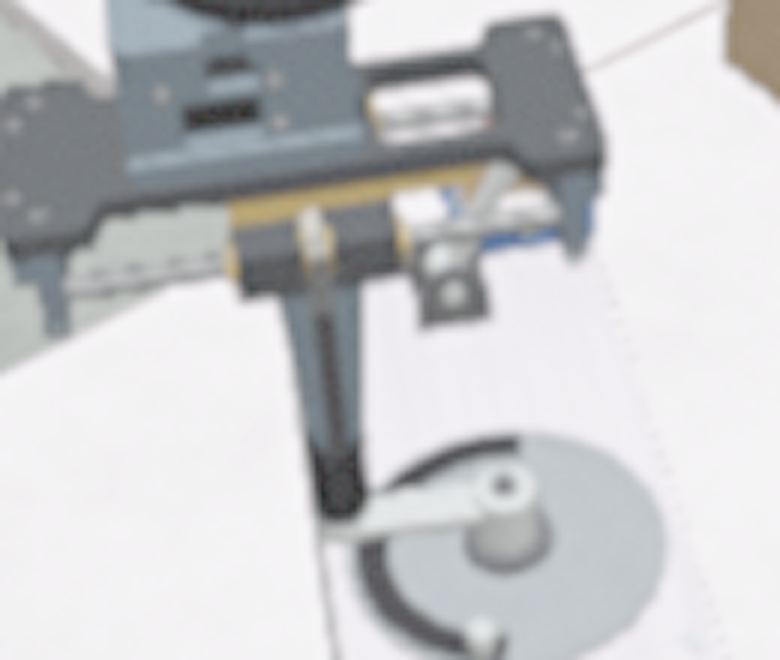

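View pics/w6zg.png

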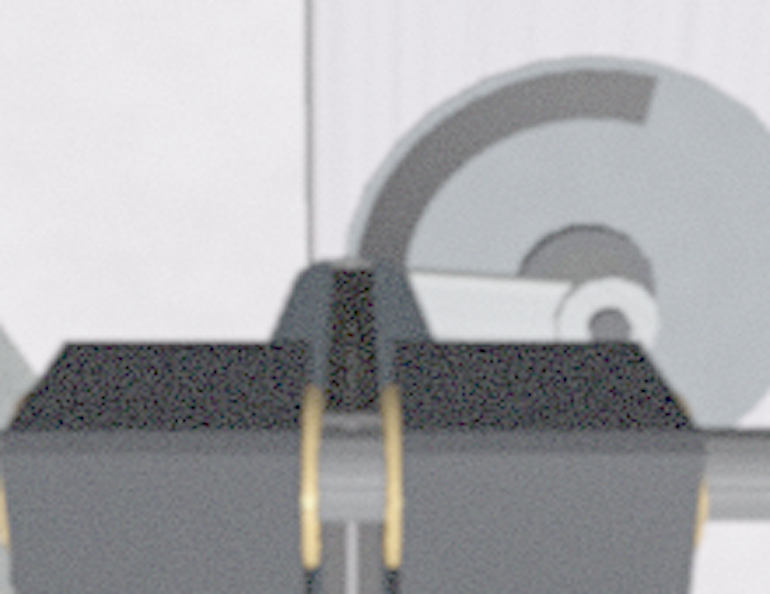

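{"api": "arm_command", "payload": {"deltas": [[0.0, [0, 0, 12], 0], [0.3, [1, -5, 30], 0], [0.6, [2.1, -10.8, 40], 0], [0.6, [2.1, -10.8, 40], 0], [0.6, [2.1, -10.8, 40], 0], [0.6, [2.1, -10.8, 40], 0]]}}

```text
time_s: 6.25
ee_pos: [473.3, -286.4, 151.7]
ee_rot: [-146.4, 89.9, 140.4]
force: [-0.1, 0.5, 0.3]
gripper_width: 37.7
```

```bash
python3 - <<'E'
from workcell import env,cams
from h import *
s=env.state();print(s["ee_pos"],s["force"],s["torque"],s["gripper_width"])
f=cams.grab_frame("wrist");im=f["img"][:,:,::-1].copy()
p=[513.37,-227.77,.29386]
def W(X):
    c,s=np.cos(p[2]),np.sin(p[2]);return (p[0]+c*X[0]-s*X[1],p[1]+s*X[0]+c*X[1],X[2])
def ring(c,r,z,col):
    t=np.linspace(0,6.283,40);q=proj(f,[W((c[0]+r*np.cos(u),c[1]+r*np.sin(u),z)) for u in t]);cv2.polylines(im,[np.round(q*8).astype(np.int32)],True,col,1,cv2.LINE_AA,3)
im=(255*(im/255.)**.45).astype(np.uint8)
ring((0,-45),11,98,(0,0,255));ring((-55,-45),11,134,(0,0,255));ring((-55,-45),11,94,(0,255,0))
cv2.imwrite("pics/w7z.png",cv2.resize(im[150:330,180:400],None,fx=3.5,fy=3.3,interpolation=cv2.INTER_CUBIC))
f=cams.grab_frame("side");k=6
cv2.imwrite("pics/s7.png",cv2.resize(f["img"][210:320,170:300,::-1],None,fx=k,fy=k,interpolation=cv2.INTER_CUBIC))
E
```

```text
[ 473.30283599 -286.41072977  151.7296442 ] [-0.0900809   0.50120966  0.32424346] [-0.03061279 -0.12776022  0.01246488] 37.70494796257458
```

View pics/w7z.png

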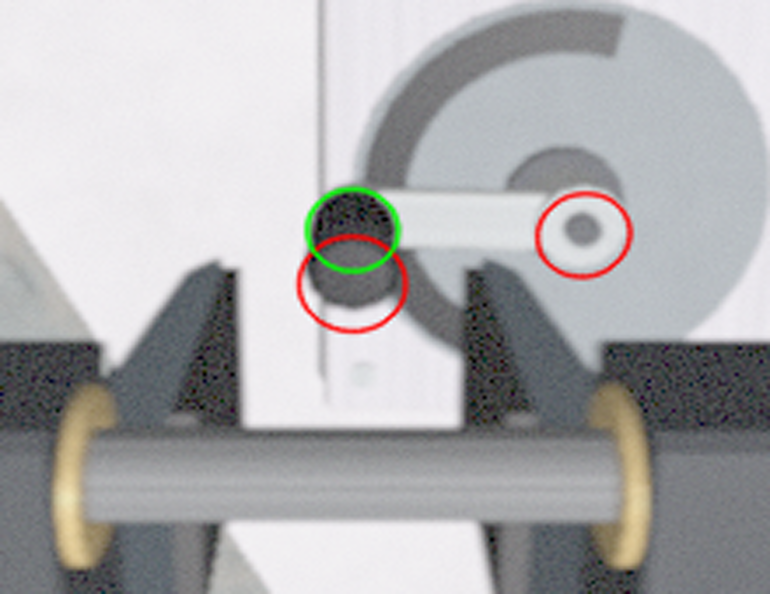

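View pics/s7.png

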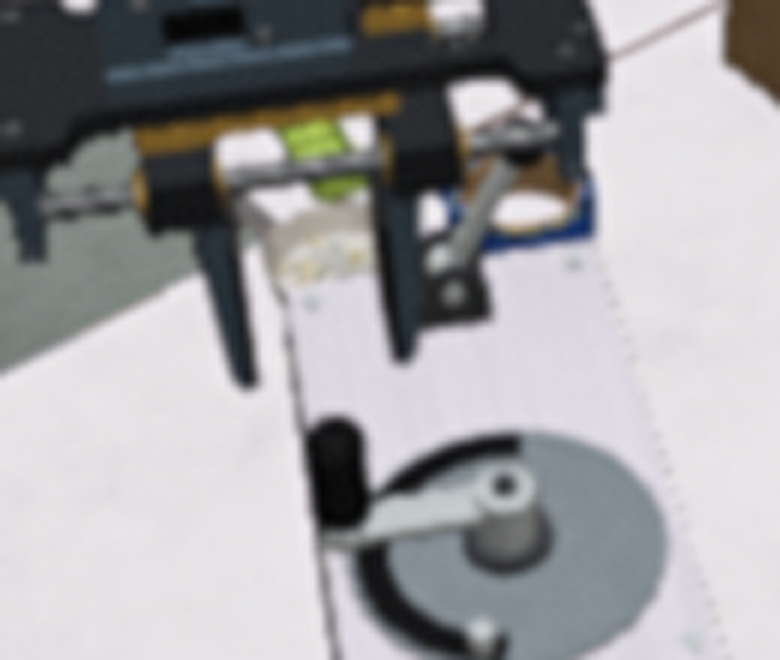

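```bash
python3 - <<'E'
from workcell import env,cams
from h import *
s=env.state();print(s["ee_pos"],s["gripper_width"])
f=cams.grab_frame("scene");im=f["img"][:,:,::-1].copy()
im=(255*(im/255.)**.6).astype(np.uint8)
cv2.imwrite("pics/c8.png",cv2.resize(im[100:220,330:460],None,fx=5,fy=5,interpolation=cv2.INTER_CUBIC))
f=cams.grab_frame("side")
u=np.array([np.cos(.29386),np.sin(.29386),0]);v=np.array([-u[1],u[0],0]);t=s["ee_pos"]
for X in (140.7,150,160,173):
  for j in(-25,25):
    print(X,j,[proj(f,[np.array([t[0],t[1],X])+j*u+w*v])[0].round(1).tolist() for w in(-16,16)])
E
```

```text
[ 473.43698437 -286.47569869  151.77786794] 45.65039723988988
140.7 -25 [[212.4, 287.1], [210.9, 275.7]]
140.7 25 [[238.4, 282.7], [236.1, 271.5]]
150 -25 [[211.8, 283.6], [210.4, 272.2]]
150 25 [[238.1, 279.2], [235.7, 268.0]]
160 -25 [[211.3, 279.8], [209.8, 268.4]]
160 25 [[237.7, 275.4], [235.4, 264.3]]
173 -25 [[210.5, 274.7], [209.0, 263.4]]
173 25 [[237.2, 270.3], [234.9, 259.3]]
```

View pics/c8.png

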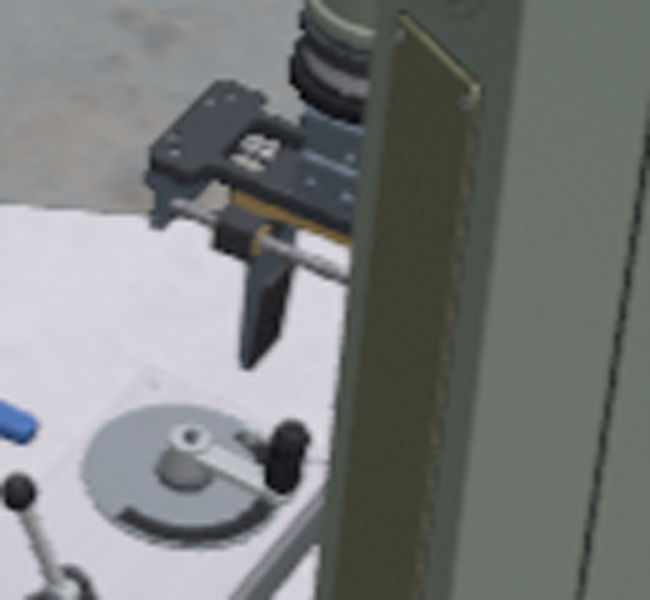

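```bash
python3 - <<'E'
from workcell import env,cams
from h import *
f=cams.grab_frame("scene")
u=np.array([np.cos(.29386),np.sin(.29386),0]);v=np.array([-u[1],u[0],0]);t=env.state()["ee_pos"]
for X in (140.7,150,160,173):
  for j in(25,):
    print(X,j,[((proj(f,[np.array([t[0],t[1],X])+j*u+w*v])[0]-[330,100])*5).round(0).tolist() for w in(-16,16)])
E
```

```text
140.7 25 [[264.0, 379.0], [234.0, 413.0]]
150 25 [[267.0, 366.0], [237.0, 400.0]]
160 25 [[269.0, 351.0], [239.0, 385.0]]
173 25 [[273.0, 332.0], [243.0, 367.0]]
```

{"api": "arm_command", "payload": {"deltas": [[0.6, [0, 0, -8], 0], [0.6, [0, 0, -20], 0], [0.6, [0, 0, -34], 0], [0.6, [0, 0, -48], 0], [0.6, [0, 0, -60], 0], [0.6, [0, 0, -66], 0], [0.6, [0, 0, -68], 0], [0.4, [0, 0, -68], 0], [0.2, [0, 0, -68], 0], [0.1, [0, 0, -68], 0], [0.1, [0, 0, -68], 0], [0.1, [0, 0, -68], 0], [0.1, [0, 0, -68], 0]], "grip_force": 25}}

```text
time_s: 7.8
ee_pos: [473.8, -287.1, 84.9]
ee_rot: [-22.9, 90.0, -96.0]
force: [-1.2, -0.1, 1.7]
gripper_width: 20.3
```

{"api": "arm_command", "payload": {"deltas": [[0.1, [-1, 5.5, 0], 0], [0.1, [-2.1, 10.8, 0], 0], [0.1, [-2.0, 21.8, 0], 0], [0.1, [0.2, 32.5, 0], 0], [0.1, [4.5, 42.6, 0], 0], [0.1, [10.8, 51.6, 0], 0], [0.1, [18.7, 59.2, 0], 0], [0.1, [28, 65.1, 0], 0]]}}

```text
time_s: 8.6
ee_pos: [501.7, -223.1, 84.9]
ee_rot: [-24.0, 89.8, -97.1]
force: [-1.8, -7.8, 1.2]
gripper_width: 20.6
```

```bash
python3 - <<'E'
from workcell import env,cams
from h import *
s=env.state();print(s["ee_pos"],s["force"],s["torque"],s["gripper_width"])
f=cams.grab_frame("side");k=6
cv2.imwrite("pics/s9.png",cv2.resize(f["img"][210:320,170:300,::-1],None,fx=k,fy=k,interpolation=cv2.INTER_CUBIC))
E
```

```text
[ 501.65750171 -223.05763451   84.85717505] [-1.80891848 -7.80265886  1.22132498] [-1.52066859  0.39695215 -0.03968176] 20.57311055215097
```

View pics/s9.png

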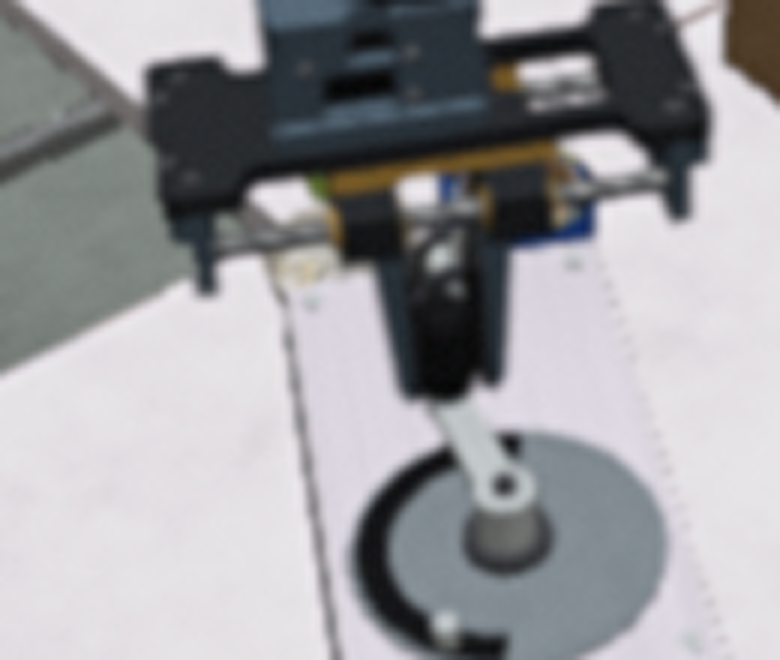

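{"api": "arm_command", "payload": {"deltas": [[0.1, [10.3, 3.9, 0], 0], [0.1, [21.1, 5.7, 0], 0], [0.1, [32.1, 5.3, 0], 0], [0.1, [42.7, 2.8, 0], 0], [0.1, [52.7, -1.9, 0], 0], [0.1, [61.5, -8.4, 0], 0], [0.1, [68.9, -16.5, 0], 0], [0.1, [74.5, -26, 0], 0], [0.1, [78.1, -36.3, 0], 0], [0.1, [79.6, -47.2, 0], 0], [0.1, [78.9, -58.2, 0], 0], [0.1, [76, -68.8, 0], 0], [0.1, [71.1, -78.6, 0], 0], [0.1, [64.3, -87.2, 0], 0], [0.1, [56, -94.4, 0], 0], [0.1, [46.4, -99.7, 0], 0], [0.1, [35.9, -103, 0], 0], [0.1, [25, -104.2, 0], 0], [0.1, [14.1, -103.1, 0], 0], [0.1, [3.5, -100, 0], 0]]}}

```text
time_s: 10.65
ee_pos: [508.5, -324.1, 85.1]
ee_rot: [40.3, 89.5, -32.9]
force: [5.0, -5.9, -2.2]
gripper_width: 19.8
```

```bash
cat > chk.py <<'E'
import sys
from workcell import env,cams
from h import *
n,th=sys.argv[1],float(sys.argv[2])
s=env.state();print(s["time_s"],s["ee_pos"].round(1),s["force"].round(2),s["gripper_width"].round(1))
d=s["ee_pos"][:2]-[526.6,-270.9];print("r",np.hypot(*d),"theta",(np.radians(196.84)-np.arctan2(d[1],d[0]))%6.2832)
p=np.arctan2(d[1],d[0]);F=s["force"][:2];print("tang",F@[np.sin(p),-np.cos(p)],"rad",F@[np.cos(p),np.sin(p)])
f=cams.grab_frame("side");k=6
cv2.imwrite(f"pics/{n}.png",cv2.resize(f["img"][220:330,170:300,::-1],None,fx=k,fy=k,interpolation=cv2.INTER_CUBIC))
E
python3 chk.py s10 5.4
```

```text
Traceback (most recent call last):
  File "chk.py", line 5, in <module>
    s=env.state();print(s["time_s"],s["ee_pos"].round(1),s["force"].round(2),s["gripper_width"].round(1))
                                                                             ^^^^^^^^^^^^^^^^^^^^^^^^
AttributeError: 'float' object has no attribute 'round'
```

```bash
sed -i 's/s\["gripper_width"\].round(1)/round(s["gripper_width"],1)/' chk.py; python3 chk.py s10 5.4
```

```text
10.65 [ 508.5 -324.1   85.1] [ 4.98 -5.93 -2.23] 19.8
r 56.15167169805643 theta 5.334661927962115
tang -6.6237173088683265 rad 4.01029588427833
```

View pics/s10.png

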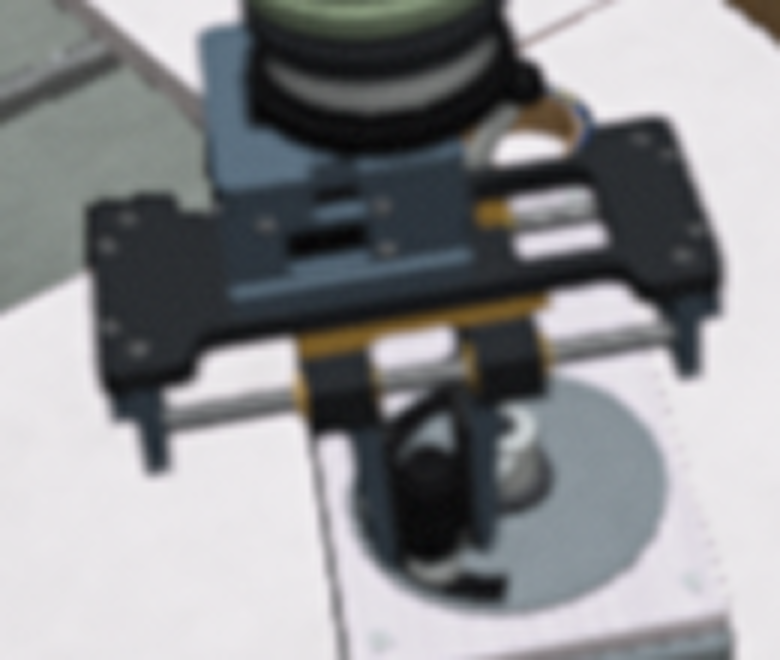

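{"api": "arm_command", "payload": {"deltas": [[0.1, [-9.6, 5, 0], 0], [0.1, [-18.1, 12, 0], 0], [0.1, [-25, 20.4, 0], 0], [0.1, [-30, 30, 0], 0], [0.1, [-33, 40.4, 0], 0], [0.1, [-33.8, 51.2, 0], 0], [0.1, [-32.7, 61, 0], 0], [0.1, [-29.4, 71.4, 0], 0], [0.1, [-24.1, 81, 0], 0], [0.1, [-16.9, 89.3, 0], 0]]}}

```text
time_s: 11.7
ee_pos: [487.8, -233.2, 84.9]
ee_rot: [-37.8, 89.9, -110.9]
force: [-3.1, -6.5, 1.7]
gripper_width: 20.4
```

```bash
python3 chk.py s11 7.38
```

```text
11.7 [ 487.8 -233.2   84.9] [-3.05 -6.5   1.7 ] 20.4
r 54.093930135706934 theta 1.0658045131092453
tang -6.788884193446015 rad -2.3459697817902936
```

View pics/s11.png

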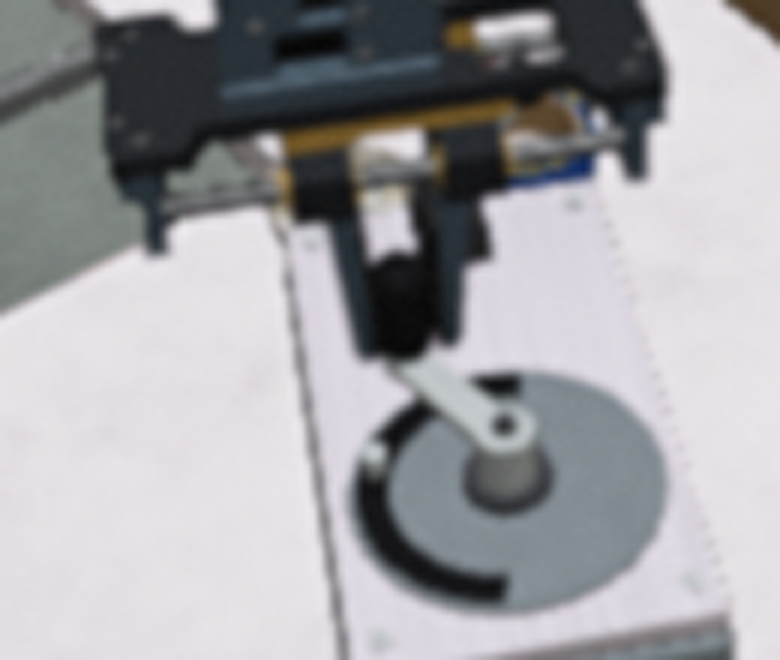

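```bash
python3 - <<'E'
import numpy as np
P=lambda t:55*np.array([np.cos(np.radians(196.84)-t),np.sin(np.radians(196.84)-t)])
for a in(1.1,2.7,4.3,5.9):print(a,[(P(a+.2*i)-P(a)).round(1).tolist() for i in range(1,9)])
E
```

```text
1.1 [[8.6, 6.8], [18.5, 11.7], [29.1, 14.6], [40.0, 15.3], [50.9, 13.8], [61.3, 10.2], [70.7, 4.6], [78.9, -2.8]]
2.7 [[6.5, -8.8], [11.2, -18.8], [13.7, -29.5], [14.1, -40.4], [12.3, -51.3], [8.4, -61.5], [2.5, -70.8], [-5.1, -78.7]]
4.3 [[-9.0, -6.3], [-19.1, -10.6], [-29.9, -12.8], [-40.8, -12.9], [-51.6, -10.8], [-61.8, -6.6], [-70.9, -0.4], [-78.6, 7.4]]
5.9 [[-6.0, 9.2], [-10.0, 19.4], [-12.0, 30.2], [-11.7, 41.2], [-9.3, 51.9], [-4.8, 61.9], [1.6, 70.8], [9.7, 78.3]]
```

{"api": "arm_command", "payload": {"deltas": [[0.1, [8.6, 6.8, 0], 0], [0.1, [18.5, 11.7, 0], 0], [0.1, [29.1, 14.6, 0], 0], [0.1, [40, 15.3, 0], 0], [0.1, [50.9, 13.8, 0], 0], [0.1, [61.3, 10.2, 0], 0], [0.1, [70.7, 4.6, 0], 0], [0.1, [78.9, -2.8, 0], 0]]}}

```text
time_s: 12.55
ee_pos: [568.0, -235.7, 84.8]
ee_rot: [-142.2, 90.0, 144.7]
force: [-3.4, -1.8, 6.3]
gripper_width: 20.3
```

```bash
python3 chk.py s12 0
```

```text
12.55 [ 568.  -235.7   84.8] [-3.36 -1.82  6.26] 20.3
r 54.399090509021235 theta 2.7310316258887406
tang -0.7916599171450963 rad -3.7377151695053854
```

View pics/s12.png

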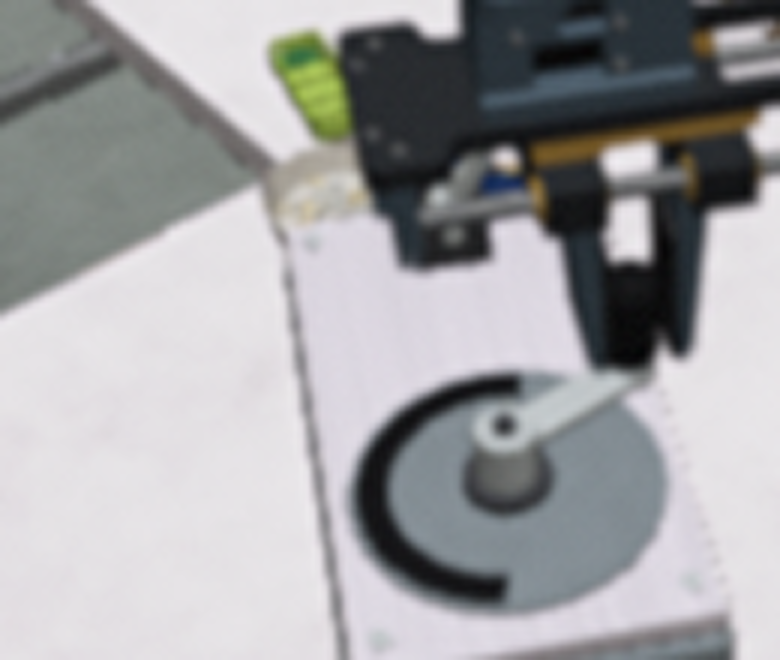

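{"api": "arm_command", "payload": {"deltas": [[0.2, [-0.5, -0.5, 0], 0], [0.4, [-0.5, -0.5, 0], 0], [0.55, [-0.5, -0.5, 0], 0], [0.55, [-0.5, -0.5, 0], 0], [0.55, [-0.5, -0.5, 0], 0], [0.55, [-0.5, -0.5, 10], 0], [0.55, [-0.5, -0.5, 30], 0], [0.55, [-0.5, -0.5, 55], 0], [0.55, [-0.5, -0.5, 80], 0], [0.55, [-0.5, -0.5, 95], 0], [0.55, [-0.5, -0.5, 100], 0], [0.55, [-0.5, -0.5, 100], 0]]}}

```text
time_s: 13.8
ee_pos: [567.3, -235.9, 185.6]
ee_rot: [53.8, 89.9, -19.3]
force: [0.0, 0.1, -0.8]
gripper_width: 49.8
```

```bash
python3 - <<'E'
from workcell import env,cams
from h import *
s=env.state();print(s["time_s"],s["ee_pos"],s["force"],s["gripper_width"])
f=cams.grab_frame("wrist");cv2.imwrite("pics/w13.png",f["img"][:,:,::-1])
f=cams.grab_frame("side");k=4.5
cv2.imwrite("pics/s13.png",cv2.resize(f["img"][200:330,170:320,::-1],None,fx=k,fy=k,interpolation=cv2.INTER_CUBIC))
E
```

```text
13.8 [ 567.27981242 -235.90231504  185.57013201] [ 0.03071009  0.12466118 -0.8185753 ] 49.83217488249229
```

View pics/w13.png

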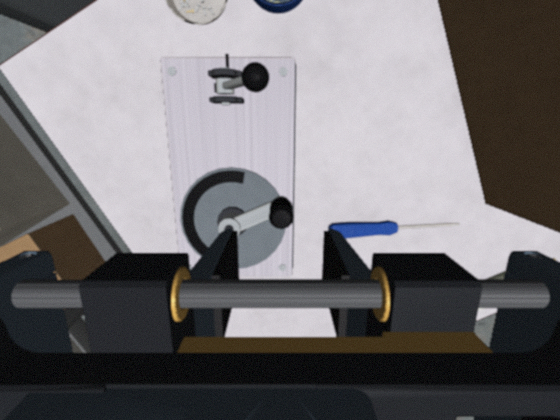

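View pics/s13.png

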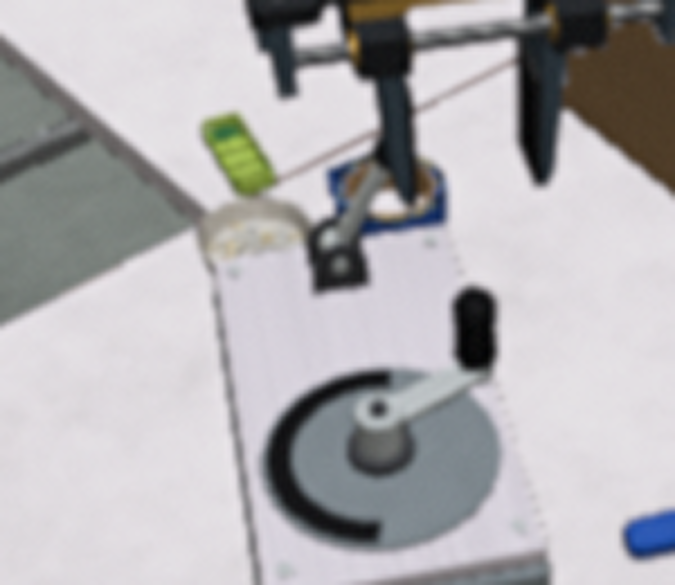

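{"api": "arm_command", "payload": {"deltas": [[0.6, [-8, 16, 0], 0], [0.6, [-20, 40, 0], 0], [0.6, [-32, 66, 0], 0], [0.6, [-42, 86, 0], 0], [0.6, [-47, 96, 0], 0], [0.6, [-47.8, 97.9, 0], 0], [0.6, [-47.8, 97.9, 0], 0], [0.6, [-47.8, 97.9, -8], 0], [0.6, [-47.8, 97.9, -24], 0], [0.6, [-47.8, 97.9, -42], 0], [0.6, [-47.8, 97.9, -60], 0], [0.6, [-47.8, 97.9, -71], 0], [0.6, [-47.8, 97.9, -75], 0], [0.6, [-47.8, 97.9, -75], 0]], "grip_force": 6}}

```text
time_s: 15.3
ee_pos: [519.1, -138.2, 109.0]
ee_rot: [-122.3, 89.9, 164.5]
force: [0.0, -0.2, -0.1]
gripper_width: 54.5
```

```bash
cat > chk2.py <<'E'
import sys
from workcell import env,cams
from h import *
n=sys.argv[1]
s=env.state();print(s["time_s"],s["ee_pos"],s["force"],s["gripper_width"])
f=cams.grab_frame("side");k=5
cv2.imwrite(f"pics/{n}s.png",cv2.resize(f["img"][180:300,180:320,::-1],None,fx=k,fy=k,interpolation=cv2.INTER_CUBIC))
f=cams.grab_frame("scene")
cv2.imwrite(f"pics/{n}c.png",cv2.resize(f["img"][130:250,300:440,::-1],None,fx=k,fy=k,interpolation=cv2.INTER_CUBIC))
E
python3 chk2.py a1
```

```text
15.3 [ 519.12199148 -138.22746664  109.01985947] [ 0.04405022 -0.19699732 -0.09534515] 54.50042516884563
```

View pics/a1s.png

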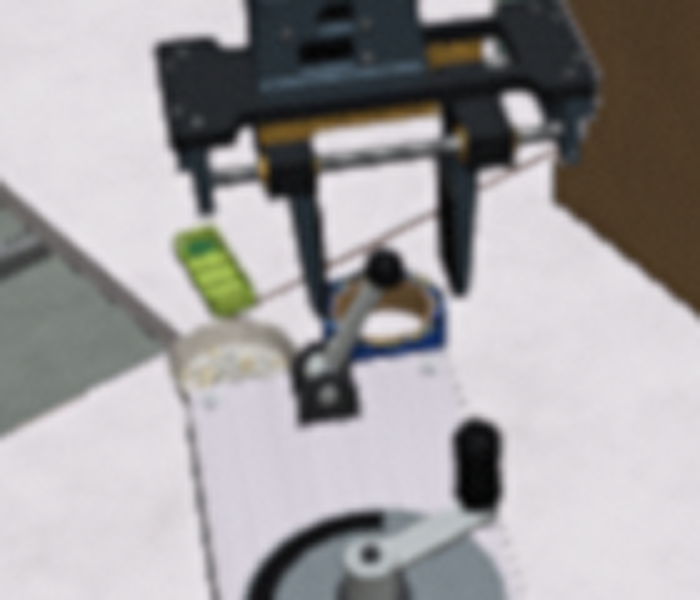

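View pics/a1c.png

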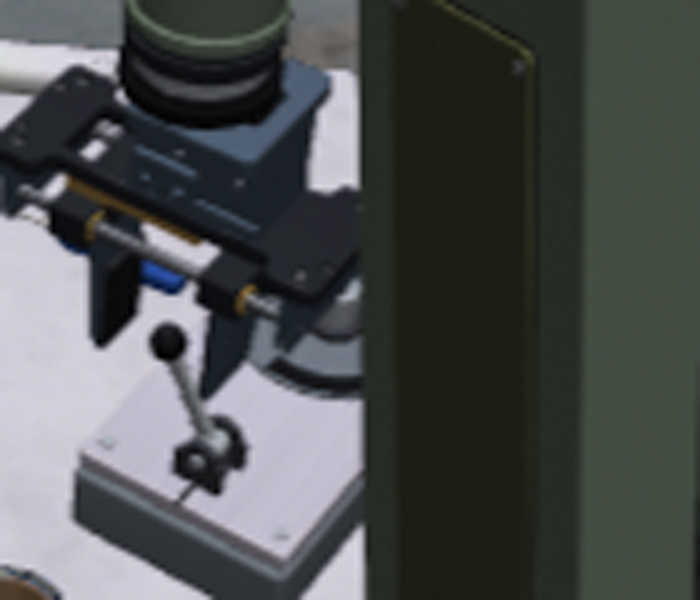

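{"api": "arm_command", "payload": {"deltas": [[0.5, [0, 0, 0], 0], [0.4, [0, 0, 0], 0], [0.35, [0, 0, 0], 0], [0.35, [0, 0, 0], 0], [0.35, [-4, -1.2, 1], 0], [0.35, [-8, -2.3, 2], 0], [0.35, [-12, -3.4, 3], 0], [0.35, [-16, -4.5, 4], 0], [0.35, [-20, -5.6, 4], 0], [0.35, [-24, -6.6, 4], 0], [0.35, [-28, -7.6, 4], 0], [0.35, [-30.4, -8.2, 4], 0], [0.3, [-30.4, -8.2, 4], 0], [0.25, [-30.4, -8.2, 4], 0], [0.15, [-30.4, -8.2, 4], 0], [0.15, [-30.4, -8.2, 4], 0], [0.15, [-30.4, -8.2, 4], 0]], "grip_force": 6}}

```text
time_s: 17.1
ee_pos: [488.6, -146.1, 113.4]
ee_rot: [-125.8, 90.0, 161.0]
force: [1.2, 0.7, 1.5]
gripper_width: 18.9
```

```bash
python3 chk2.py a2
```

```text
17.1 [ 488.59444011 -146.05276943  113.41473925] [1.2008934  0.71607699 1.48512373] 18.94298821363395
```

View pics/a2s.png

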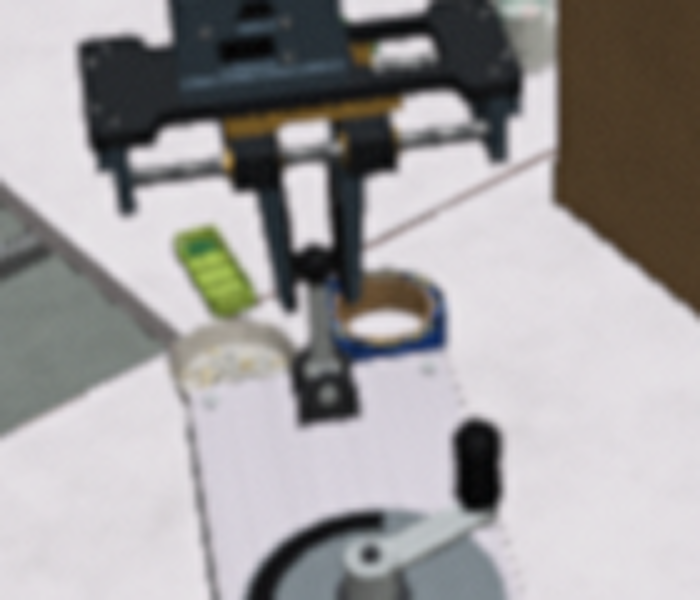

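View pics/a2c.png

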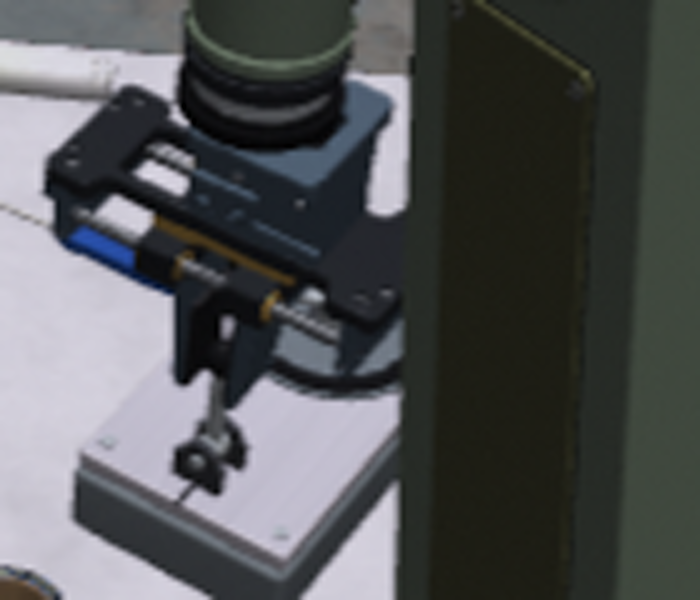

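{"api": "arm_command", "payload": {"deltas": [[0.3, [0, 0, 0], 0], [0.45, [0, 0, 0], 0], [0.55, [0, 0, 0], 0], [0.55, [0, 0, 0], 0], [0.55, [0, 0, 10], 0], [0.55, [0, 0, 30], 0], [0.55, [0, 0, 55], 0], [0.55, [0, 0, 75], 0], [0.55, [0, 0, 85], 0], [0.55, [-10, 10, 90], 0], [0.55, [-35, 35, 90], 0], [0.55, [-65, 65, 90], 0], [0.55, [-90, 90, 90], 0], [0.55, [-100, 100, 90], 0], [0.55, [-100, 100, 90], 0], [0.55, [-100, 100, 90], 0]]}}

```text
time_s: 18.8
ee_pos: [389.4, -46.4, 203.7]
ee_rot: [44.5, 89.9, -28.6]
force: [0.4, 0.2, -0.1]
gripper_width: 50.4
```

```bash
python3 chk2.py a3; python3 - <<'E'
from workcell import cams
from h import *
a=cams.grab_frame("scene");b=cams.grab_frame("side")
for f in(a,b):
    print(proj(f,[(488.75,-146.4,148),(488.75+62*.15,-146.4+18*.15,148)]))
E
```

```text
18.8 [389.43269504 -46.42635501 203.66464359] [ 0.37075683  0.17356309 -0.13002582] 50.37556721065921
[[343.97814672 201.14029014]
 [340.6463227  199.45935713]]
[[242.20293714 232.53130836]
 [246.50588465 231.9238461 ]]
```

View pics/a3s.png

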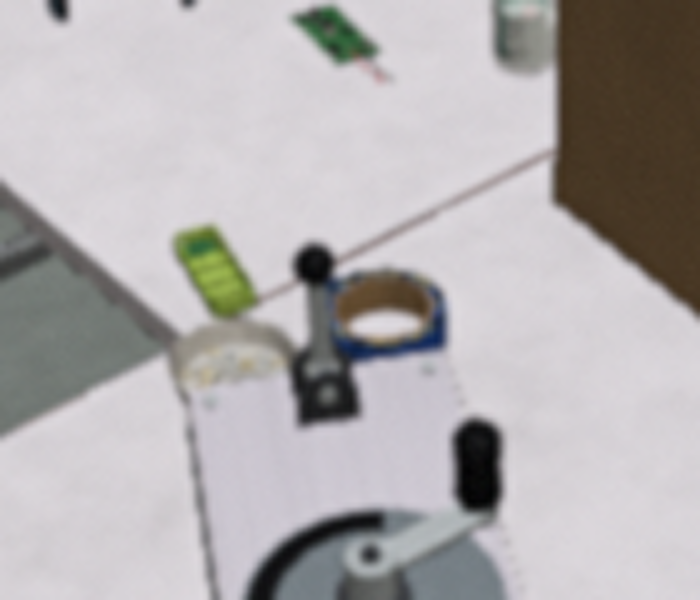

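View pics/a3c.png

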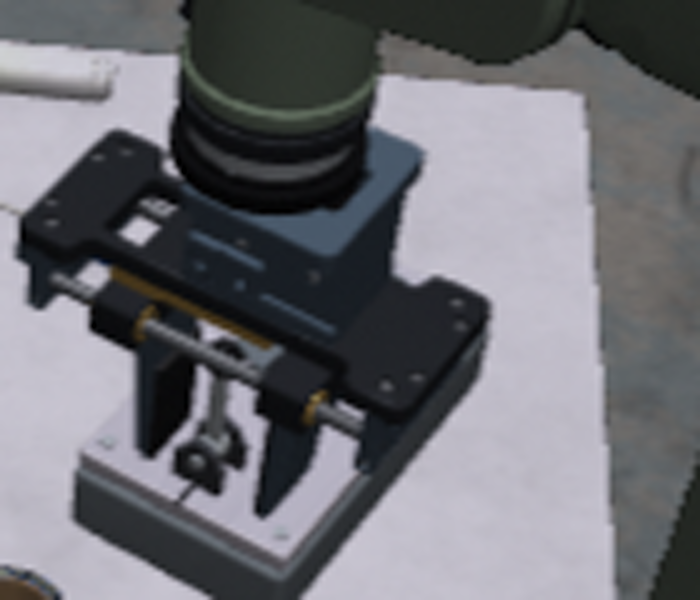

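```bash
python3 -c "
from workcell import env
print(env.job_done())"
```

```text
the job is handed in; nothing more can be done
None
```

I turned the crank clockwise about 1.43 turns (9.0 rad) until it went light, released it, stood the brake lever upright, let go and backed off. The job was handed in at about 19 s of the 72 s allowed.

**Last checks**
- **Crank and pin:** the force along the knob's path fell from about 6.8 N to 0.8 N. The pin no longer stood up in the slot in the side picture. At the last check before that (about 7.35 rad) it was still stiff, so the crank went at most 1.65 rad past the drop, against about 3.8 rad before the pin lifts again. I never saw the flush pin top itself.
- **Lever:** in the side picture after release, the ball was within about 0.3 px of where it should be for upright (0.15 rad would be about 4 px). In the scene picture the gripper blocked the ball, so there is no second check of the lean.
- **Contact and other objects:** the force reading was about 0.4 N in free air at the end. The dish, tape roll and half housing look unmoved in the side picture. I didn't measure any of the four, and the screwdriver is not in the last close-ups.

**What disagreed**
- **Fingertip position:** in the cameras the fingertips sit about 21 mm behind the reported TCP, not 11 mm ahead of it as `env.tip_reach` says.
- **First grasp:** because of that, the first grasp closed above the knob and dragged it slightly, with forces of at most about 4 N. I measured the offset, corrected for it and grasped again.

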